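# Brush out a canister and hold its lid down on the seal while the latches are closed

## Task

Take the bottle brush out of its drip cup, run it down to the bottom of the open steel canister, up a good way and down to the bottom again, then stand it back in the drip cup and let go. Then put the canister's lid on squarely, its two catches right above the two side latches, and be the third hand: press it down on the rubber seal with a steady push of about 13 N (7 to 20 N will do; never ram it) so that a colleague could close the latches, and finish while still holding it pressed like that. The canister stays standing where it is and the other things on the worktop are left alone.

Things in the scene. Friction and masses are not known exactly. Their poses are not given: they have to be found in the camera images.
- canister: Open steel canister, loose, 0.75 kg, upright on the worktop. Origin: centre of its underside. Outside diameter 104 mm, inside 92, inner floor at z = 6 mm, steel rim at 100. A black rubber seal ring (inside diameter 94, outside 103) stands 8 mm above the rim: top at z = 108. Two toggle latches hang open on its outside at +y and -y, out to 70 mm from the axis, below z = 77.
- seal (a joint): Compression of the canister's rubber seal in m: 0 free, 0.006 squeezed down fully. Springy, about 3.5 N per mm (the lid's own weight squeezes it about 0.7 mm; 13 N about 3.7 mm).
- lid: Loose steel lid, about 0.26 kg, right side up. Origin: underside of its round spigot (diameter 85 mm, 12 high, tapered to 76 at the foot); above it a disc, diameter 113, z = 12 to 20 mm, that rests on the seal: origin then 96 mm above the canister's (seal free). A catch sticks out at +y and -y (63 mm from centre). Either way round fits: lid y along canister y.
- lid_handle (a point): Middle of the lid's black bar handle, on the lid's axis 40 mm above its origin. The bar lies along the lid's x: 66 mm long, 12 mm wide (along y), 14 mm high, with 13 mm free below it down to the disc; its two feet are at x = -27 and +27 mm.
- bottle_brush: Bottle brush standing upright, bristles down, in the drip cup, 0.09 kg, 218 mm long. Origin: lower end of the bristles, z along the brush to the handle. Bristle head up to z = 78 mm, diameter 56 (62 with soft tips); thin steel rod; round wooden handle, diameter 20, from z = 140 to 218 mm.
- brush_grip (a point): Point on the axis of the brush's wooden handle, 185 mm above the brush's origin: a good place to grip it.
- drip_cup: White round drip cup for the brush, fixed to the worktop by its suction foot. Origin: centre of its underside, z up. Rim at 62 mm, outside diameter 76 mm (foot 84 mm), inside 68 mm, inner floor at 9 mm, where the brush's origin rests.
- oil_bottle: Bystander, to be left alone: square green oil bottle, 76x76x235 mm, origin at the centre of its underside.
- big_jar: Bystander, to be left alone: big food jar, 84x84x129 mm, origin at the centre of its underside.
- egg_box: Bystander, to be left alone: egg box, 106x156x72 mm, origin at the centre of its underside.
- two_tone_mug: Bystander, to be left alone: two-tone mug, 86x121x99 mm, origin at the centre of its underside.
- spice_jar_a: Bystander, to be left alone: spice jar with a dark cap, 41x41x105 mm, origin at the centre of its underside.
- spice_jar_b: Bystander, to be left alone: second spice jar with a dark cap, 41x41x105 mm, origin at the centre of its underside.
- dish_brush: Bystander, to be left alone: dish brush, 36x269x62 mm, origin at the centre of its underside.
- peeler: Bystander, to be left alone: peeler, 203x21x17 mm, origin at the centre of its underside.

How it is judged:
By the outcome, as a careful person would: the job done as asked, in the order asked, and still so for the second after the job is handed in, while the arm keeps its last pose, push and grip.
It also fails if it takes over 66 s, if anything falls off the work surface, if the arm or the gripper's body presses on something with over 40 N, if the wrist force passes 120 N, or if a joint passes its speed limit or range.

## Robot

A 6-joint arm with a two-finger parallel gripper is mounted at the origin on a cart in front of the work surface, level with it; the furniture and walls round the work are solid. World frame = base frame: x ahead of the robot, y to its left, z up, the work surface at z = 0. Lengths are in mm, angles in rad, forces in N, time in s.
With the tool pointing down it reaches from about 350 to 875 mm from the base axis. Payload 4.2 kg.
Tool frame: the origin (TCP) lies midway between the tips of the shut fingers; the grasp point (between the pads) lies 19 mm behind it (arm.hold_point_z is the distance from the TCP to the grasp point, in mm); z points along the fingers, y is the line along which they close (so a half turn about z gives the same grasp; the last joint's range is limited). The gripper opens to 85 mm and grips with 20 to 120 N. Pads are 22 mm wide; open, the fingers measure 114 mm over their backs; the gripper's body (76 mm by 85 mm) begins 54 mm behind the grasp point. The pads swing forward as they close: fully open they stand 13 mm farther back than shut.
Start: joints at [-0.873, 0.385, 0.008, 0, -1.194, -0.259], TCP at [265.545, -565.76, 231.312] pointing down, gripper open.
Joint ranges: [-3.14, 3.14], [-1.21, 2.06], [-1.07, 1.41], [-3.16, 2.05], [-2.99, -0.16], [-3.1, 3.1]. Speed limits (rad/s): [2.79, 2.79, 3.14, 3.14, 3.14, 3.14].

## Interface

Orientations are given as a unit quaternion [x, y, z, w].
In Python, from bench import arm, vision gives the robot as it stands. The module is installed in compiled form; this text tells all that it offers.
- The arm moves only by the tool servo_tool, never from a script. Its argument "plan" is a list of rows, each a list of 7 numbers: the shift along the world's x, y, z each as a share of 300 mm, from -1 to 1, then the turn, a rotation vector about the world's x, y, z each as a share of 2 rad, from -1 to 1, then the opening, from 0 (shut) to 1 (fully open). A call has 1 to 20 rows; each row shifts and turns the commanded pose from where the row before left it; what a row does not reach is not made up. A row lasts 1/8 s, in which the tool goes at most 62.5 mm and 10.7 degrees, less where a joint would pass 70% of its speed; a pose out of reach is approached as far as the arm can. A call with a number of a shift or a turn outside -1 to 1 is refused whole. A call with a gripper value outside its range is refused whole. The fingers move at their own pace and stop on an object; the grip force is fixed at half the most. Time passes only in rows, so rows that do not move let the fingers close. It gives the time, the measured TCP pose, the force, the opening and the grip force at its end, in the units of the state.
- arm.read_state(): the state, without advancing time (a new reading comes with each control period).
- vision.get_image(name): name is "side" or "top" or "wrist"; returns a dict with "image" (480x640x3 uint8, red, green, blue), "z_map" (480x640 float32, mm along the optical axis (not along the pixel's ray), 0 where there is no reading), "K" (3x3 intrinsics, pixels), "world_to_cam" (4x4, takes a point from world to camera coordinates); the wrist camera has in their place "mount" (4x4, takes a point from camera to tool coordinates, whose origin is the TCP and whose axes are the flange's). Camera axes: x right, y down, z forward; pixel columns grow to the right and rows downward; lengths in mm; the calibration is good to about 2 mm. A picture is of the moment at which its call begins: read the wrist's pose just before it.
- arm.job_done(): hands the job in; it is judged then, once.
The state is a dict: "clock": time; "joints": joint angles; "joint_vel": joint speeds; "joint_efforts": joint torques, N m; "position": TCP position; "ee_rot": TCP orientation; "contact_force": force on the tool from outside, world axes, zero at the start; "wrist_torque": the same for the moment, N m; "gripper_width": finger opening in mm; "grasp_force": force on a finger pad.
Only numpy, scipy, OpenCV 4.12 (cv2) and the standard library are available. Lean on these libraries where they do the work, as an engineer would, in place of code of your own. Each camera call takes 0.05 s, during which the arm holds its last target. There are 200 camera calls.

## Working session

There is one attempt and no reset: what is moved stays moved. The work goes in short steps, Python scripts to look and compute and a tool call to move; the robot and the scene stay as the last step left them, time stands still between calls to the robot, and variables do not carry over. Pictures are saved under pics/ and viewed, at most 10 in all, crops included, and the job is handed in when it is done.

Besides the shell and the picture viewer there is one more tool, called as name(argument=value, ...), one argument or row to a line, values as JSON. servo_tool: Moves the arm, as the interface text tells. Its arguments: {"type":"object","properties":{"plan":{"type":"array"}},"required":["plan"]}

```bash
mkdir -p pics; cat > h.py <<'E'
import numpy as np, cv2
from bench import arm, vision
from scipy.spatial.transform import Rotation as R
def get(n):
    s=arm.read_state(); d=vision.get_image(n)
    if 'world_to_cam' in d: d['c2w']=np.linalg.inv(d['world_to_cam'])
    else:
        T=np.eye(4);T[:3,:3]=R.from_quat(s['ee_rot']).as_matrix();T[:3,3]=s['position'];d['c2w']=T@d['mount']
    return d
def cloud(d):
    z=d['z_map'];v,u=np.mgrid[:480,:640];K=d['K']
    p=np.stack([(u-K[0,2])/K[0,0]*z,(v-K[1,2])/K[1,1]*z,z],-1)
    return p@d['c2w'][:3,:3].T+d['c2w'][:3,3]
def save(d,n): cv2.imwrite('pics/'+n+'.png',d['image'][:,:,::-1])
E
python3 - <<'E'
from h import *
for n in ('top','side'):
    d=get(n);save(d,n+'0');np.savez('pics/'+n+'0.npz',**{k:d[k] for k in('image','z_map','K','c2w')})
    print(n,d['c2w'].round(2),d['K'])
print(arm.read_state())
E
```

```text
top [[-1.20000e-01 -9.70000e-01  2.20000e-01  2.69510e+02]
 [-9.90000e-01  1.20000e-01 -2.00000e-02 -6.34600e+01]
 [-0.00000e+00 -2.20000e-01 -9.80000e-01  1.51947e+03]
 [ 0.00000e+00  0.00000e+00  0.00000e+00  1.00000e+00]] [[538.10887647   0.         317.93087613]
 [  0.         538.10887647 244.24336517]
 [  0.           0.           1.        ]]
side [[-9.80000e-01 -8.00000e-02  2.00000e-01  3.32590e+02]
 [-2.10000e-01  4.30000e-01 -8.80000e-01  1.00819e+03]
 [-2.00000e-02 -9.00000e-01 -4.40000e-01  6.82520e+02]
 [ 0.00000e+00  0.00000e+00  0.00000e+00  1.00000e+00]] [[446.99082485   0.         323.55099998]
 [  0.         446.99082485 244.95307605]
 [  0.           0.           1.        ]]
{'clock': 0.1, 'joints': array([-8.73417087e-01,  3.85501391e-01,  6.74886670e-03, -3.87105881e-04,
       -1.19398248e+00, -2.58582435e-01]), 'joint_vel': array([-1.14283831e-03, -1.35208609e-03,  2.31211238e-03,  1.87853349e-03,
        9.18901161e-04, -2.65223151e-05]), 'joint_efforts': array([-1.13328788e-03, -3.93319380e+01,  1.88928062e+01,  4.19799775e+00,
       -2.62337395e-03,  7.36330890e-06]), 'position': array([ 265.30754104, -565.32581773,  230.31961738]), 'ee_rot': array([-2.17572697e-01,  9.76043621e-01,  9.43452967e-04, -2.86140954e-04]), 'contact_force': array([0.06394682, 0.38273213, 0.02613414]), 'wrist_torque': array([0.05345619, 0.0006269 , 0.01008026]), 'grasp_force': 0.0, 'gripper_width': 85.50668701703894}
```

View pics/top0.png

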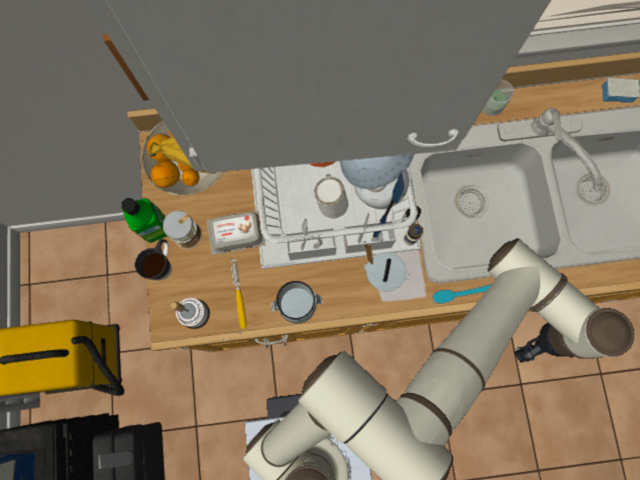

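View pics/side0.png

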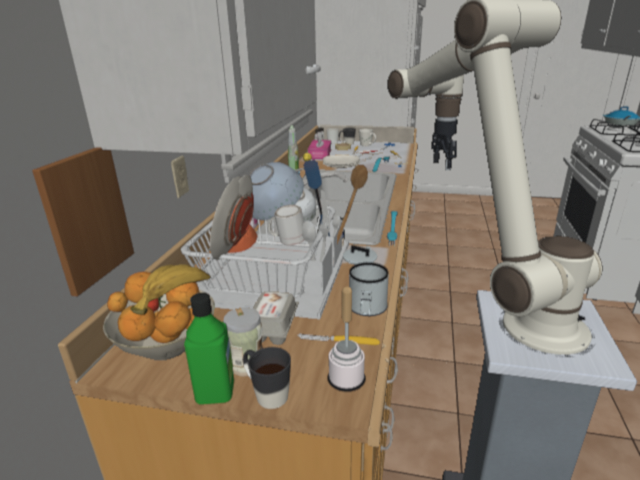

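The top view shows the cup at (192,313) with the brush handle at (177,306), the canister at (296,302) with latches left and right, and the lid at (387,271) with its dark bar. The side view shows the brush at (347,340), the canister at (368,288) and the lid behind it at (362,250).

```bash
cat >> h.py <<'E'
def circ(p):
    A=np.c_[2*p,np.ones(len(p))];s=np.linalg.lstsq(A,(p**2).sum(1),rcond=None)[0];return s[:2],np.sqrt(s[2]+s[:2]@s[:2])
def hullcirc(p):
    c,r=cv2.minEnclosingCircle(p.astype(np.float32));return np.round(c,1),round(r,1)
E
python3 - <<'E'
from h import *
for n in('top','side'):
    d=dict(np.load(f'pics/{n}0.npz'));P=cloud(d)
    def roi(u0,u1,v0,v1):
        q=P[v0:v1,u0:u1].reshape(-1,3);return q[np.isfinite(q).all(1)]
    B={'top':dict(can=(268,326,276,328),lid=(360,412,245,296),cup=(165,215,292,332)),'side':dict(can=(342,394,258,318),lid=(343,385,240,262),cup=(325,370,280,392))}[n]
    for k,b in B.items():
        q=roi(*b);h,e=np.histogram(q[:,2],np.arange(-10,260,10));print(n,k,dict(zip(e[:-1].astype(int).tolist(),h.tolist())))
        rng={'can':[(101,114),(94,102),(50,80)],'lid':[(12,28),(36,60)],'cup':[(57,67),(215,240),(180,215),(150,180),(20,55)]}[k]
        for lo,hi in rng:
            s=q[(q[:,2]>lo)&(q[:,2]<hi)]
            if len(s)<4: continue
            c,sz,a=cv2.minAreaRect(s[:,:2].astype(np.float32))
            print('  ',(lo,hi),len(s),'mean',s.mean(0).round(1),'z95',np.percentile(s[:,2],[50,95]).round(1),'minc',hullcirc(s[:,:2]),'fit',circ(s[:,:2]),'rect',np.round(c,1),np.round(sz,1),round(a,1))
E
```

```text
top can {-10: 886, 0: 1399, 10: 89, 20: 53, 30: 37, 40: 45, 50: 68, 60: 38, 70: 48, 80: 32, 90: 66, 100: 198, 110: 42, 120: 0, 130: 0, 140: 0, 150: 0, 160: 0, 170: 0, 180: 0, 190: 0, 200: 0, 210: 0, 220: 0, 230: 0, 240: 0}
   (101, 114) 227 mean [447.  -18.5 106.8] z95 [106.7 112.2] minc (array([447.7, -18.3]), 52.2) fit (array([447.45705389, -18.35846475]), np.float64(48.95196148644191)) rect [447.5 -18.4] [100.9 100.6] 82.1
   (94, 102) 70 mean [450.2  -9.6  98.3] z95 [ 98.3 101.7] minc (array([445.7, -18.1]), 51.9) fit (array([445.40367001, -18.4714806 ]), np.float64(48.711136041570455)) rect [444.9 -16.8] [98.7 98.9] 30.0
   (50, 80) 154 mean [452.4 -22.   63.8] z95 [61.6 78.3] minc (array([448.2, -17.9]), 61.5) fit (array([443.77209257, -18.7902549 ]), np.float64(51.872592740455666)) rect [446.7 -19.1] [100.3 102.9] 44.9
top lid {-10: 514, 0: 542, 10: 745, 20: 505, 30: 31, 40: 101, 50: 33, 60: 18, 70: 12, 80: 10, 90: 10, 100: 4, 110: 4, 120: 0, 130: 4, 140: 2, 150: 2, 160: 1, 170: 2, 180: 0, 190: 5, 200: 0, 210: 1, 220: 0, 230: 0, 240: 0}
   (12, 28) 1216 mean [ 511.6 -280.3   1
[... 3666 characters left out ...]
683274, 271.33043377]), np.float64(7.212477639829379)) rect [456.1 271.4] [17.6 17. ] 50.7
   (180, 215) 151 mean [455.8 276.4 197.4] z95 [197.1 212.8] minc (array([456.2, 272.9]), 9.2) fit (array([456.75067011, 270.85678492]), np.float64(8.348911262726945)) rect [455.5 276.2] [18. 11.] 12.3
   (150, 180) 110 mean [455.6 276.2 166.4] z95 [166.7 178.8] minc (array([456.2, 272.5]), 9.2) fit (array([456.66459674, 270.65995049]), np.float64(8.35363566775269)) rect [455.4 275.1] [18.4  9.4] 17.3
   (20, 55) 715 mean [457.9 203.2  37.6] z95 [37.8 53.4] minc (array([506.8, 105. ]), 212.2) fit (array([573.98180607, 164.77592486]), np.float64(181.17565289766785)) rect [479.6  98.4] [110.7 424.1] 13.6
```

```bash
python3 - <<'E'
import cv2
i=cv2.imread('pics/top0.png');a=i[230:340,150:430];a=cv2.resize(a,None,fx=2.85,fy=2.85,interpolation=cv2.INTER_CUBIC)
j=cv2.imread('pics/side0.png')[225:325,300:420];j=cv2.resize(j,(336,280),interpolation=cv2.INTER_CUBIC)
import numpy as np
o=np.zeros((a.shape[0]+280,a.shape[1],3),np.uint8);o[:a.shape[0]]=a;o[a.shape[0]:,:336]=j
cv2.imwrite('pics/crop.png',o)
E
```

```text
(no output)
```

View pics/crop.png

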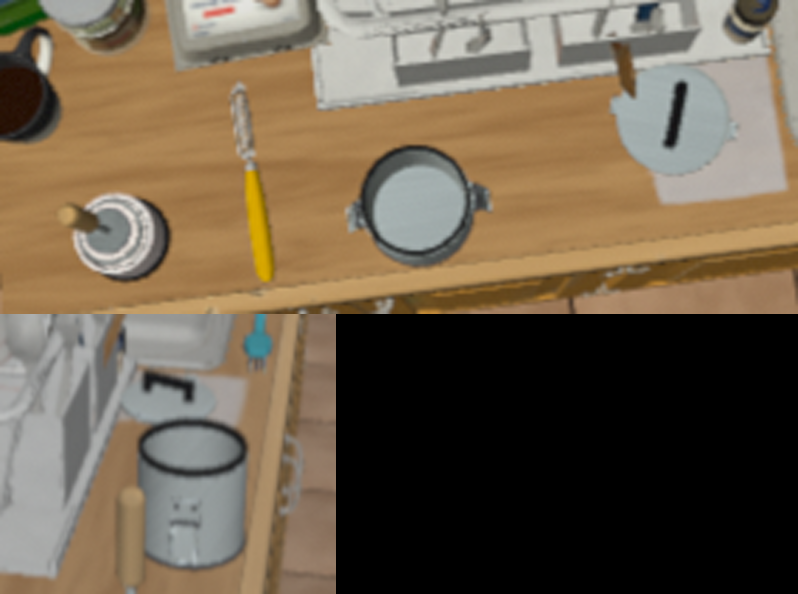

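The crop shows the canister's latches at (355,215) and (481,197), and the lid's bar near (676,115) with its catches at (615,105) and (735,128). A wooden spoon tip appears at (627,95), over the lid's far edge.

```bash
python3 - <<'E'
from h import *
D={n:dict(np.load(f'pics/{n}0.npz')) for n in('top','side')}
P={n:cloud(D[n]) for n in D}
c=np.array([447.5,-18])
for n in D:
    q=P[n].reshape(-1,3);r=np.hypot(*(q[:,:2]-c).T);s=q[(r>56)&(r<72)&(q[:,2]>25)&(q[:,2]<80)]
    for sg in(1,-1):
        t=s[(s[:,1]-c[1])*sg>20]
        if len(t): m=t.mean(0);print(n,'latch',len(t),m.round(1),np.degrees(np.arctan2(*(m[:2]-c)[::-1])).round(1))
    q=P[n].reshape(-1,3);im=D[n]['image'].reshape(-1,3)
    near=(np.hypot(q[:,0]-508,q[:,1]+278)<75)
    dark=near&(im.max(1)<70)&(q[:,2]>33)&(q[:,2]<56);s=q[dark]
    print(n,'bar',len(s),s.mean(0).round(1),np.percentile(s[:,2],[5,50,95]).round(1),cv2.minAreaRect(s[:,:2].astype(np.float32)))
    w=np.linalg.eigh(np.cov(s[:,:2].T))[1][:,1];print('  bar axis deg',np.degrees(np.arctan2(w[1],w[0])))
    lidpx=near&(q[:,2]>14)&(q[:,2]<26)&(im.min(1)>120)&(im[:,0]<im[:,2].astype(int)+5);s=q[lidpx]
    print('  disc',len(s),np.median(s,0).round(1),hullcirc(s[:,:2]))
    sp=(np.hypot(q[:,0]-508,q[:,1]+278)<110)&(q[:,2]>55);s=q[sp]
    for z in range(55,260,25):
        t=s[(s[:,2]>z)&(s[:,2]<z+25)]
        if len(t): print('   tall',z,len(t),t.min(0).round(0),t.max(0).round(0))
q=P['top'].reshape(-1,3);s=q[(q[:,2]>450)&(q[:,0]>350)];print('cabinet',np.percentile(s,[1,50,99],axis=0).round(0))
print(arm.hold_point_z)
E
```

```text
top latch 32 [445.6  43.3  46.4] 91.8
top latch 37 [449.1 -79.8  46.1] -88.5
top bar 77 [ 507.8 -279.5   46.3] [41.2 46.7 51.3] ((507.1174621582031, -279.4775085449219), (9.877447128295898, 60.93268966674805), 70.67350006103516)
  bar axis deg 160.10062433178587
  disc 1001 [ 506.7 -280.7   19.5] (array([ 506.9, -280.2]), 61.6)
   tall 55 147 [ 571. -364.   55.] [ 615. -189.   80.]
   tall 80 149 [ 570. -365.   80.] [ 610. -188.  105.]
   tall 105 137 [ 570. -357.  105.] [ 605. -189.  130.]
   tall 130 274 [ 554. -337.  130.] [ 614. -205.  155.]
   tall 155 20 [ 548. -314.  155.] [ 608. -214.  175.]
   tall 180 6 [ 534. -221.  183.] [ 602. -210.  199.]
   tall 205 1 [ 535. -211.  218.] [ 535. -211.  218.]
side latch 113 [446.5  43.1  43.1] 90.9
side bar 60 [ 505.7 -274.6   41.4] [33.8 42.6 47.6] ((508.20654296875, -275.8937683105469), (13.584083557128906, 63.01084518432617), 66.97325134277344)
  bar axis deg 158.7457410575842
  disc 365 [ 512.6 -263.6   20.3] (array([ 519.1, -280.9]), 69.5)
   tall 55 69 [ 570. -365.   55.] [ 610. -192.   79.]
   tall 80 70 [ 563. -309.   80.] [ 613. -194.  105.]
   tall 105 108 [ 554. -358.  105.] [ 611. -190.  129.]
   tall 130 137 [ 548. -335.  130.] [ 612. -212.  155.]
   tall 155 48 [ 538. -269.  155.] [ 601. -208.  180.]
   tall 180 34 [ 529. -225.  181.] [ 601. -206.  205.]
   tall 205 34 [ 521. -225.  206.] [ 604. -207.  229.]
   tall 230 31 [ 514. -217.  230.] [ 529. -205.  255.]
   tall 255 53 [ 492. -217.  255.] [ 527. -205.  280.]
cabinet [[ 363. -474.  469.]
 [ 674. -100.  808.]
 [1051.  488.  998.]]
18.700000000000003
```

```bash
python3 - <<'E'
from h import *
D={n:dict(np.load(f'pics/{n}0.npz')) for n in('top','side')}
for n in D:
    q=cloud(D[n]).reshape(-1,3);im=D[n]['image'].reshape(-1,3).astype(int)
    s=q[(q[:,0]>400)&(q[:,0]<600)&(q[:,1]>-260)&(q[:,1]<-150)&(q[:,2]>60)&(q[:,2]<480)&(im[:,0]-im[:,2]>35)]
    for z in range(60,460,30):
        t=s[(s[:,2]>z)&(s[:,2]<z+30)]
        if len(t): print(n,'spoon',z,len(t),np.percentile(t,[5,95],axis=0).round(0).tolist())
    a=q[(np.hypot(q[:,0]-265,q[:,1]+565)<160)&(q[:,2]>200)]
    for z in range(220,560,30):
        t=a[(a[:,2]>z)&(a[:,2]<z+30)]
        if len(t)>3: v=t[:,:2]-[265,-565];print(n,'arm',z-230,len(t),v.min(0).round(0),v.max(0).round(0))
E
```

```text
top spoon 90 3 [[570.0, -228.0, 104.0], [571.0, -222.0, 114.0]]
top spoon 120 3 [[560.0, -223.0, 137.0], [562.0, -219.0, 142.0]]
top spoon 150 2 [[549.0, -218.0, 162.0], [554.0, -216.0, 174.0]]
top spoon 210 1 [[535.0, -211.0, 218.0], [535.0, -211.0, 218.0]]
top spoon 270 2 [[496.0, -205.0, 294.0], [524.0, -201.0, 297.0]]
top spoon 300 43 [[484.0, -207.0, 306.0], [522.0, -200.0, 329.0]]
top spoon 330 35 [[487.0, -208.0, 331.0], [510.0, -201.0, 343.0]]
top arm 20 11 [-14.  44.] [-8. 50.]
top arm 50 110 [-40.  25.] [ 4. 73.]
top arm 80 163 [-39.  14.] [11. 71.]
top arm 110 216 [-37.  10.] [37. 67.]
top arm 140 222 [-36.   6.] [35. 39.]
top arm 170 134 [-39.   3.] [27. 41.]
top arm 200 183 [-36.  15.] [24. 41.]
top arm 230 164 [-43.  -8.] [15. 45.]
top arm 260 172 [-42.  -0.] [ 60. 105.]
top arm 290 679 [-40.  -9.] [143. 107.]
top arm 320 3103 [-40. -42.] [141. 143.]
side spoon 60 1 [[570.0, -221.0, 89.0], [570.0, -221.0, 89.0]]
side spoon 90 25 [[560.0, -224.0, 95.0], [570.0, -217.0, 119.0]]
side spoon 120 29 [[550.0, -222.0, 122.0], [564.0, -215.0, 149.0]]
side spoon 150 28 [[540.0, -
[... 171 characters left out ...]
]
side spoon 240 26 [[512.0, -213.0, 244.0], [523.0, -206.0, 268.0]]
side spoon 270 106 [[488.0, -210.0, 273.0], [522.0, -201.0, 299.0]]
side spoon 300 149 [[484.0, -209.0, 301.0], [521.0, -199.0, 328.0]]
side spoon 330 26 [[490.0, -208.0, 330.0], [511.0, -201.0, 337.0]]
side arm -10 20 [-28. -46.] [29. 46.]
side arm 20 112 [-31. -52.] [31. 56.]
side arm 50 161 [-42. -63.] [41. 72.]
side arm 80 232 [-39. -66.] [41. 71.]
side arm 110 173 [-37. -61.] [40. 71.]
side arm 140 215 [-36.  -3.] [38. 41.]
side arm 170 209 [-39. -13.] [38. 43.]
side arm 200 240 [-39.  -6.] [40. 44.]
side arm 230 258 [-43.  -7.] [110. 106.]
side arm 260 373 [-42.   1.] [107. 128.]
side arm 290 124 [-41.   6.] [40. 82.]
```

```bash
python3 - <<'E'
from h import *
t=np.array([265.3,-565.3]);u=t/np.linalg.norm(t);l=np.array([-u[1],u[0]])
for n in('top','side'):
    d=dict(np.load(f'pics/{n}0.npz'))
    q=cloud(d).reshape(-1,3);a=q[(q[:,2]>380)&(q[:,2]<720)];v=a[:,:2]-t
    r=v@u;s=v@l
    for z in range(130,480,25):
        m=(a[:,2]-230>z)&(a[:,2]-230<z+25)&(abs(s)<170)&(r>-300)&(r<150)
        for lo,hi in((-300,-150),(-150,-60),(-60,60),(60,150)):
            k=m&(r>lo)&(r<hi)
            if k.sum()>5: print(n,z,(lo,hi),k.sum(),'lat',np.percentile(s[k],[2,50,98]).round(0))
E
```

```text
top 130 (-60, 60) 36 lat [-27.  12.  38.]
top 155 (-60, 60) 171 lat [-26.  15.  37.]
top 180 (-60, 60) 110 lat [-32.  10.  35.]
top 205 (-60, 60) 153 lat [-25.  10.  33.]
top 230 (-60, 60) 87 lat [-24.   8.  28.]
top 255 (-60, 60) 196 lat [-38.  -4.  23.]
top 280 (-150, -60) 41 lat [ 77.  89. 102.]
top 280 (-60, 60) 231 lat [-32.  13.  74.]
top 305 (-150, -60) 108 lat [ 82.  99. 111.]
top 305 (-60, 60) 1001 lat [-20.  57. 159.]
top 330 (-300, -150) 27 lat [158. 163. 166.]
top 330 (-150, -60) 584 lat [103. 154. 170.]
top 330 (-60, 60) 3112 lat [-34.  66. 165.]
top 355 (-300, -150) 306 lat [ 83. 154. 162.]
top 355 (-150, -60) 1000 lat [ 96. 138. 163.]
top 355 (-60, 60) 924 lat [-26.   1.  29.]
top 380 (-300, -150) 1333 lat [ 72. 132. 150.]
top 380 (-150, -60) 131 lat [106. 125. 141.]
top 405 (-300, -150) 1702 lat [ 51. 114. 138.]
top 430 (-300, -150) 1427 lat [ 52.  92. 123.]
top 455 (-300, -150) 12 lat [70. 80. 90.]
side 130 (-60, 60) 33 lat [-25.  19.  38.]
side 155 (-60, 60) 186 lat [-30.  16.  37.]
side 180 (-60, 60) 169 lat [-28.  16.  39.]
side 205 (-60, 60) 202 lat [-30.  18.  40.]
side 230 (-60, 60) 209 lat [-30.  18.  42.]
side 255 (-150, -60) 78 lat [ 94. 147. 168.]
side 255 (-60, 60) 285 lat [-32.  28. 139.]
side 280 (-150, -60) 132 lat [ 93. 150. 168.]
side 280 (-60, 60) 198 lat [-31.  18.  79.]
side 305 (-300, -150) 179 lat [106. 139. 161.]
side 305 (-150, -60) 76 lat [149. 164. 170.]
side 305 (-60, 60) 23 lat [-30. -11.   9.]
side 330 (-300, -150) 396 lat [ 96. 139. 164.]
side 330 (-150, -60) 80 lat [160. 167. 170.]
side 355 (-300, -150) 405 lat [112. 144. 160.]
side 355 (-150, -60) 36 lat [144. 158. 164.]
side 380 (-300, -150) 266 lat [131. 142. 151.]
side 405 (-300, -150) 56 lat [128. 136. 140.]
```

```bash
python3 - <<'E'
from h import *
for n in('top','side'):
    P=cloud(dict(np.load(f'pics/{n}0.npz')))
    q=(P[20:160,200:460] if n=='top' else P[10:150,70:310]).reshape(-1,3)
    q=q[q[:,2]>350];print(n,np.percentile(q,[.5,5,50,95,99.5],axis=0).round(0))
t=np.array([265.3,-565.3]);u=t/np.linalg.norm(t);l=np.array([-u[1],u[0]])
for n in('top','side'):
    q=cloud(dict(np.load(f'pics/{n}0.npz'))).reshape(-1,3);v=q[:,:2]-t;r=v@u;s=v@l;h=q[:,2]-230
    for lo,hi in((45,60),(60,80),(80,110),(110,140),(140,180)):
        m=(s>lo)&(s<hi)&(abs(r)<80)&(h>180)&(h<420)
        if m.sum()>5: print(n,'lat',lo,m.sum(),'r',np.percentile(r[m],[1,50,99]).round(),'h',np.percentile(h[m],[1,50,99]).round())
E
```

```text
top [[ 641. -365.  491.]
 [ 668. -314.  544.]
 [ 673. -124.  782.]
 [ 678.   48.  936.]
 [ 680.   93.  964.]]
side [[ 661. -314.  454.]
 [ 671. -183.  469.]
 [ 803.  147.  597.]
 [1043.  151.  709.]
 [1052.  213.  721.]]
top lat 45 402 r [-55. -27.  20.] h [292. 332. 340.]
top lat 60 543 r [-60. -32.  16.] h [293. 332. 340.]
top lat 80 784 r [-71. -39.  11.] h [297. 333. 343.]
top lat 110 672 r [-79. -38.   6.] h [319. 339. 355.]
top lat 140 794 r [-79. -46.  -4.] h [320. 340. 354.]
side lat 45 44 r [-58. -47. -24.] h [261. 279. 297.]
side lat 60 49 r [-59. -52. -30.] h [261. 280. 294.]
side lat 80 61 r [-69. -58. -31.] h [256. 274. 287.]
side lat 110 38 r [-73. -59. -24.] h [255. 266. 278.]
side lat 140 73 r [-80. -72. -41.] h [259. 272. 349.]
```

servo_tool(
  plan=[
    [0.035,0.155,0.006,0,0,0,1],
    [0.035,0.155,0.006,0,0,0,1],
    [0.035,0.155,0.006,0,0,0,1],
    [0.035,0.155,0.006,0,0,0,1],
    [0.035,0.155,0.006,0,0,0,1],
    [0.035,0.155,0.006,0,0,0,1],
    [0.035,0.155,0.006,0,0,0,1],
    [0.035,0.155,0.006,0,0,0,1],
    [0.035,0.155,0.006,0,0,0,1],
    [0.035,0.155,0.006,0,0,0,1],
    [0.035,0.155,0.006,0,0,0,1],
    [0.035,0.155,0.006,0,0,0,1],
    [0.035,0.155,0.006,0,0,0,1],
    [0.035,0.155,0.006,0,0,0,1],
    [0.035,0.155,0.006,0,0,0,1],
    [0.035,0.155,0.006,0,0,0,1],
    [0.035,0.155,0.006,0,0,0,1],
    [0.03,0.14,0.006,0,0,0,1],
    [0,0,0,0,0,0,1],
  ],
)

```text
clock: 2.48
position: [453.2, 268.9, 262.6]
ee_rot: [-0.219, 0.976, -0.0, -0.001]
contact_force: [0.2, -0.7, -0.2]
gripper_width: 85.3
grasp_force: 0.0
```

servo_tool(
  plan=[
    [0.01,0.005,0,0,0,0,1],
    [0,0,-0.073,0,0,0,1],
    [0,0,-0.073,0,0,0,1],
    [0,0,-0.073,0,0,0,1],
    [0,0,-0.073,0,0,0,1],
    [0,0,0,0,0,0,1],
    [0,0,0,0,0,0,0.1],
    [0,0,0,0,0,0,0.1],
    [0,0,0,0,0,0,0.1],
    [0,0,0,0,0,0,0.1],
    [0,0,0,0,0,0,0.1],
    [0,0,0,0,0,0,0.1],
    [0,0,0,0,0,0,0.1],
    [0,0,0,0,0,0,0.1],
  ],
)

```text
clock: 4.22
position: [456.4, 268.6, 176.7]
ee_rot: [-0.218, 0.976, 0.0, 0.001]
contact_force: [-0.6, 0.8, 4.4]
gripper_width: 18.7
grasp_force: 59.0
```

servo_tool(
  plan=[
    [0,0,0.06,0,0,0,0.1],
    [0,0,0.12,0,0,0,0.1],
    [0,0,0.12,0,0,0,0.1],
    [0,0,0.12,0,0,0,0.1],
    [-0.002,-0.08,0,0,0,0,0.1],
    [-0.004,-0.16,0,0,0,0,0.1],
    [-0.005,-0.16,0,0,0,0,0.1],
    [-0.005,-0.16,0,0,0,0,0.1],
    [-0.005,-0.16,0,0,0,0,0.1],
    [-0.005,-0.16,0,0,0,0,0.1],
    [-0.003,-0.08,0,0,0,0,0.1],
    [0,0,0,0,0,0,0.1],
    [0,0,0,0,0,0,0.1],
  ],
)

```text
clock: 5.85
position: [446.6, -19.9, 301.0]
ee_rot: [-0.217, 0.976, 0.0, -0.001]
contact_force: [0.2, 0.0, -0.9]
gripper_width: 18.8
grasp_force: 58.7
```

```bash
python3 - <<'E'
from h import *
d=get('side');save(d,'side1');q=cloud(d).reshape(-1,3);im=d['image'].reshape(-1,3).astype(int)
s=arm.read_state();print(s['position'],s['contact_force'])
n=(abs(q[:,0]-447)<45)&(abs(q[:,1]+18)<45)
for lo,hi in((112,125),(125,135),(135,160),(160,190),(190,210),(270,295),(295,305)):
    t=q[n&(q[:,2]>lo)&(q[:,2]<hi)]
    if len(t)>5: print(lo,len(t),t.min(0).round(),t.max(0).round(),circ(t[:,:2]))
E
```

```text
[446.81709023 -19.48669734 301.24290481] [ 0.43272317 -0.58886133 -2.28330096]
135 170 [416. -20. 135.] [478.  14. 160.] (array([447.34731334, -19.06610949]), np.float64(27.997936801719806))
160 251 [417. -29. 160.] [479.  13. 190.] (array([447.37126787, -19.61743553]), np.float64(28.916068593826356))
190 220 [417. -36. 190.] [477.  13. 210.] (array([446.78722567, -16.70137085]), np.float64(24.418416895378993))
270 59 [438. -23. 271.] [455.  -8. 295.] (array([446.99874295, -16.81875688]), np.float64(6.920209298868639))
295 27 [433. -25. 296.] [459.  -3. 305.] (array([445.63403403, -15.64125923]), np.float64(9.647049503863673))
```

View pics/side1.png

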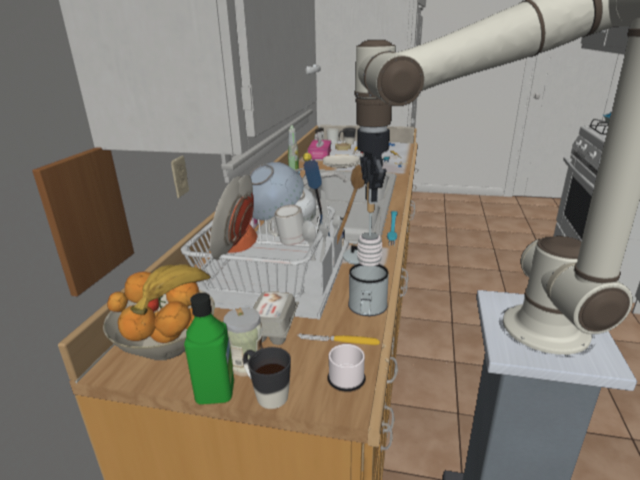

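The brush hangs at (370,248), centred over the canister at (368,288). Next I lower it.

servo_tool(
  plan=[
    [0,0,-0.07,0,0,0,0.1],
    [0,0,-0.09,0,0,0,0.1],
    [0,0,-0.09,0,0,0,0.1],
    [0,0,-0.09,0,0,0,0.1],
    [0,0,-0.05,0,0,0,0.1],
    [0,0,-0.01,0,0,0,0.1],
    [0,0,-0.005,0,0,0,0.1],
    [0,0,-0.005,0,0,0,0.1],
    [0,0,-0.005,0,0,0,0.1],
    [0,0,0,0,0,0,0.1],
  ],
)

```text
clock: 7.15
position: [447.4, -19.8, 177.8]
ee_rot: [-0.218, 0.976, 0.0, 0.0]
contact_force: [-0.4, 0.0, -1.0]
gripper_width: 18.1
grasp_force: 58.8
```

servo_tool(
  plan=[
    [0,0,-0.005,0,0,0,0.1],
    [0,0,-0.004,0,0,0,0.1],
    [0,0,0,0,0,0,0.1],
  ],
)

```text
clock: 7.52
position: [447.3, -19.8, 174.8]
ee_rot: [-0.218, 0.976, -0.0, -0.0]
contact_force: [0.0, -0.4, 0.4]
gripper_width: 18.7
grasp_force: 58.8
```

servo_tool(
  plan=[
    [0,0,-0.004,0,0,0,0.1],
    [0,0,0,0,0,0,0.1],
  ],
)

```text
clock: 7.78
position: [447.3, -19.8, 173.7]
ee_rot: [-0.218, 0.976, -0.0, -0.0]
contact_force: [1.1, 0.1, -0.9]
gripper_width: 18.4
grasp_force: 58.9
```

servo_tool(
  plan=[
    [0,0,-0.003,0,0,0,0.1],
    [0,0,0,0,0,0,0.1],
  ],
)

```text
clock: 8.02
position: [447.8, -19.7, 173.6]
ee_rot: [-0.218, 0.976, -0.0, 0.001]
contact_force: [-1.2, 0.8, 4.9]
gripper_width: 18.8
grasp_force: 59.5
```

servo_tool(
  plan=[
    [0,0,0.06,0,0,0,0.1],
    [0,0,0.1,0,0,0,0.1],
    [0,0,0.09,0,0,0,0.1],
    [0,0,0,0,0,0,0.1],
    [0,0,0,0,0,0,0.1],
    [0,0,-0.09,0,0,0,0.1],
    [0,0,-0.09,0,0,0,0.1],
    [0,0,-0.04,0,0,0,0.1],
    [0,0,-0.015,0,0,0,0.1],
    [0,0,-0.01,0,0,0,0.1],
    [0,0,-0.004,0,0,0,0.1],
    [0,0,-0.003,0,0,0,0.1],
    [0,0,0,0,0,0,0.1],
  ],
)

```text
clock: 9.65
position: [448.1, -19.6, 173.6]
ee_rot: [-0.218, 0.976, -0.0, 0.001]
contact_force: [-1.4, 0.6, 5.4]
gripper_width: 19.2
grasp_force: 59.5
```

servo_tool(
  plan=[
    [0,0,0.06,0,0,0,0.1],
    [0,0,0.13,0,0,0,0.1],
    [0,0,0.13,0,0,0,0.1],
    [0,0,0.11,0,0,0,0.1],
    [0,0,0,0,0,0,0.1],
    [0.003,0.08,0,0,0,0,0.1],
    [0.005,0.16,0,0,0,0,0.1],
    [0.005,0.16,0,0,0,0,0.1],
    [0.005,0.16,0,0,0,0,0.1],
    [0.005,0.16,0,0,0,0,0.1],
    [0.004,0.16,0,0,0,0,0.1],
    [0.002,0.08,0,0,0,0,0.1],
    [0,0,0,0,0,0,0.1],
    [0,0,0,0,0,0,0.1],
  ],
)

```text
clock: 11.4
position: [455.8, 267.3, 300.7]
ee_rot: [-0.217, 0.976, -0.0, -0.001]
contact_force: [0.2, 0.4, -0.6]
gripper_width: 18.3
grasp_force: 58.9
```

```bash
python3 - <<'E'
from h import *
d=get('side');q=cloud(d).reshape(-1,3)
s=arm.read_state();print(s['position'],s['contact_force'])
n=(abs(q[:,0]-456)<50)&(abs(q[:,1]-270)<50)
for lo,hi in((56,66),(30,55),(140,165),(165,190),(270,295)):
    t=q[n&(q[:,2]>lo)&(q[:,2]<hi)]
    if len(t)>5: print(lo,len(t),t.min(0).round(),t.max(0).round(),circ(t[:,:2]),hullcirc(t[:,:2]))
c=q[(np.hypot(q[:,0]-447.5,q[:,1]+18)<56)&(q[:,2]>101)&(q[:,2]<114)];print('can',circ(c[:,:2]),hullcirc(c[:,:2]),np.percentile(c[:,2],[5,50,95]))
E
```

```text
[455.90833916 267.06717079 301.02542782] [ 0.08503521  0.22172198 -0.662376  ]
56 265 [420. 232.  56.] [494. 311.  65.] (array([456.86420965, 270.58615361]), np.float64(35.788001000264)) (array([454.7, 270.7]), 40.0)
30 592 [420. 232.  30.] [492. 309.  55.] (array([456.9017579 , 271.08882133]), np.float64(35.73872760943253)) (array([455.9, 270. ]), 39.7)
140 287 [426. 260. 140.] [485. 299. 165.] (array([456.9661003 , 267.03884647]), np.float64(29.350509126162017)) (array([455.2, 271.2]), 30.9)
165 328 [426. 261. 165.] [488. 300. 190.] (array([456.98996971, 266.77146836]), np.float64(29.674354990831187)) (array([456.8, 269.3]), 31.3)
270 87 [448. 268. 271.] [466. 278. 295.] (array([457.19174208, 269.39656707]), np.float64(7.25544658267399)) (array([457. , 271.2]), 8.7)
can (array([447.56969383, -17.85417061]), np.float64(48.94557296834402)) (array([447.5, -18.7]), 53.0) [101.65058774 106.21912985 109.42306613]
```

servo_tool(
  plan=[
    [0,0.007,0,0,0,0,0.1],
    [0,0,-0.07,0,0,0,0.1],
    [0,0,-0.09,0,0,0,0.1],
    [0,0,-0.09,0,0,0,0.1],
    [0,0,-0.08,0,0,0,0.1],
    [0,0,-0.06,0,0,0,0.1],
    [0,0,-0.015,0,0,0,0.1],
    [0,0,-0.005,0,0,0,0.1],
    [0,0,0,0,0,0,0.1],
  ],
)

```text
clock: 12.58
position: [456.5, 270.6, 179.1]
ee_rot: [-0.218, 0.976, 0.0, 0.001]
contact_force: [0.6, -0.3, -1.2]
gripper_width: 18.1
grasp_force: 58.8
```

servo_tool(
  plan=[
    [0,0,-0.004,0,0,0,0.1],
    [0,0,0,0,0,0,0.1],
  ],
)

```text
clock: 12.82
position: [456.1, 270.4, 177.3]
ee_rot: [-0.218, 0.976, 0.0, 0.0]
contact_force: [-0.1, -0.0, -0.3]
gripper_width: 18.7
grasp_force: 58.8
```

servo_tool(
  plan=[
    [0,0,-0.003,0,0,0,0.1],
    [0,0,0,0,0,0,0.1],
    [0,0,0,0,0,0,0.5],
    [0,0,0,0,0,0,0.7],
    [0,0,0,0,0,0,0.7],
    [0,0,0,0,0,0,0.7],
    [0,0,0.06,0,0,0,0.7],
    [0,0,0.12,0,0,0,0.7],
    [0,0,0.12,0,0,0,0.7],
    [0,0,0.06,0,0,0,0.7],
  ],
)

```text
clock: 14.08
position: [456.6, 270.7, 286.5]
ee_rot: [-0.218, 0.976, 0.001, 0.002]
contact_force: [-0.0, 0.8, -1.7]
gripper_width: 59.6
grasp_force: 0.0
```

```bash
python3 - <<'E'
from h import *
d=get('side');q=cloud(d).reshape(-1,3);s=arm.read_state();print(s['position'],s['gripper_width'])
n=(abs(q[:,0]-456)<50)&(abs(q[:,1]-270)<50)
for lo,hi in((150,180),(180,215),(215,240),(240,275)):
    t=q[n&(q[:,2]>lo)&(q[:,2]<hi)]
    if len(t)>5: print(lo,len(t),t.min(0).round(),t.max(0).round(),circ(t[:,:2]))
p=arm.read_state();print(R.from_quat(p['ee_rot']).as_matrix().round(3),d['c2w'][:3,3])
w=get('wrist');print(w['mount'].round(2),w['K'])
E
```

```text
[457.39241233 271.19049953 288.36192397] 59.63422324049386
150 112 [449. 270. 151.] [468. 283. 180.] (array([458.01795003, 271.69745578]), np.float64(8.613839575775218))
180 157 [448. 265. 180.] [468. 283. 215.] (array([457.85795097, 270.94248037]), np.float64(9.278479579624682))
215 82 [448. 266. 215.] [468. 282. 228.] (array([457.43545507, 272.97614056]), np.float64(7.165216292980799))
[[-0.905 -0.425  0.006]
 [-0.425  0.905  0.004]
 [-0.007  0.001 -1.   ]] [ 332.58964137 1008.18646586  682.51724321]
[[-0.0000e+00 -9.6000e-01 -2.9000e-01  7.4330e+01]
 [ 1.0000e+00 -0.0000e+00  0.0000e+00  8.0000e-02]
 [-0.0000e+00 -2.9000e-01  9.6000e-01 -1.4154e+02]
 [ 0.0000e+00  0.0000e+00  0.0000e+00  1.0000e+00]] [[359.15347297   0.         314.51118477]
 [  0.         359.15347297 243.18220278]
 [  0.           0.           1.        ]]
```

servo_tool(
  plan=[
    [-0.032,-0.08,0,0,0,0,0.7],
    [-0.032,-0.16,0,0,0,-0.0663,0.7],
    [-0.032,-0.16,0,0,0,-0.0663,0.7],
    [-0.032,-0.16,0,0,0,-0.0663,0.7],
    [-0.032,-0.16,0,0,0,-0.0663,0.7],
    [-0.032,-0.16,0,0,0,-0.0663,0.7],
    [-0.032,-0.16,0,0,0,-0.0663,0.7],
    [0,-0.16,0,0,0,0,0.7],
    [0,-0.16,0,0,0,0,0.7],
    [0,-0.16,0,0,0,0,0.7],
    [0,-0.16,0,0,0,0,0.7],
    [0,-0.1,0,0,0,0,0.7],
    [0.03,0,-0.15,-0.022,-0.06,0,0.7],
    [0.05,0,-0.15,-0.022,-0.06,0,0.7],
    [0.05,0,-0.15,-0.021,-0.06,0,0.7],
    [0,0,0,0,0,0,0.5],
    [0,0,0,0,0,0,0.5],
  ],
)

```text
clock: 16.3
position: [427.3, -265.8, 158.6]
ee_rot: [0.175, 0.968, -0.033, 0.177]
contact_force: [1.3, -0.1, 0.2]
gripper_width: 42.7
grasp_force: 0.0
```

```bash
python3 - <<'E'
from h import *
s=arm.read_state();M=R.from_quat(s['ee_rot']).as_matrix();print(s['position'],M.round(3),s['joints'].round(2))
d=get('wrist');save(d,'w1');np.savez('pics/w1.npz',**{k:d[k] for k in('image','z_map','K','c2w')})
q=cloud(d).reshape(-1,3);im=d['image'].reshape(-1,3)
near=np.hypot(q[:,0]-508,q[:,1]+279)<70
t=q[near&(im.max(1)<80)&(q[:,2]>33)&(q[:,2]<58)]
print(len(t),t.mean(0).round(1),np.percentile(t[:,2],[5,50,95]),cv2.minAreaRect(t[:,:2].astype(np.float32)))
if len(t)>5:
    w=np.linalg.eigh(np.cov(t[:,:2].T))[1][:,1];print(np.degrees(np.arctan2(w[1],w[0])))
t=q[near&(q[:,2]>14)&(q[:,2]<26)&(im.min(1)>100)];print(len(t),np.median(t,0),hullcirc(t[:,:2]))
E
```

```text
[ 427.27813089 -265.80408718  158.62640658] [[-0.876  0.351  0.33 ]
 [ 0.328  0.936 -0.125]
 [-0.353 -0.001 -0.936]] [-0.2   0.1  -0.69  0.14 -0.42 -1.84]
939 [ 500.9 -277.1   44.3] [38.88196234 45.16858296 46.45167736] ((505.9064025878906, -278.44842529296875), (11.937738418579102, 63.41436767578125), 70.55859375)
160.23601497332623
9764 [ 499.74017109 -273.94486638   18.68670543] (array([ 516.2, -281.8]), 65.7)
```

View pics/w1.png

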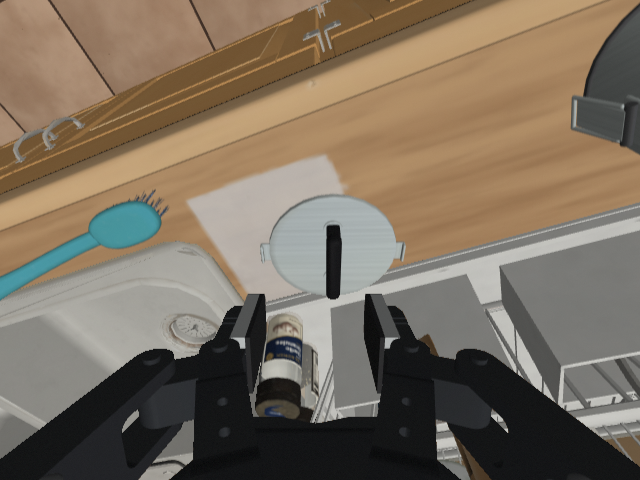

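The wrist view shows the lid disc at (333,245), with the dark bar running from (333,228) to (333,297), roughly parallel to the pads. The spice jar at (283,365) lies beyond the lid, clear of the approach.

servo_tool(
  plan=[
    [0.093,-0.016,0,0,0,0,0.5],
    [0.093,-0.016,0,0,0,0,0.5],
    [0.093,-0.016,0,0,0,0,0.5],
    [0,0,-0.098,0,0,0,0.5],
    [0,0,-0.098,0,0,0,0.5],
    [0,0,-0.098,0,0,0,0.5],
    [0,0,0,0,0,0,0.5],
    [0,0,0,0,0,0,0.5],
  ],
)

```text
clock: 17.35
position: [511.5, -280.4, 71.0]
ee_rot: [0.176, 0.968, -0.033, 0.178]
contact_force: [-0.3, 0.6, 0.7]
gripper_width: 42.8
grasp_force: 0.0
```

```bash
python3 - <<'E'
from h import *
s=arm.read_state();M=R.from_quat(s['ee_rot']).as_matrix();print(s['position'],M.round(3),s['contact_force'])
d=get('wrist');save(d,'w2')
q=cloud(d).reshape(-1,3);im=d['image'].reshape(-1,3)
near=np.hypot(q[:,0]-508,q[:,1]+279)<50
t=q[near&(im.max(1)<80)&(q[:,2]>36)&(q[:,2]<55)]
print(len(t),t.mean(0).round(1),np.percentile(t[:,2],[5,50,95]),cv2.minAreaRect(t[:,:2].astype(np.float32)))
loc=(t-s['position'])@M;print('tool xyz of bar pts',np.percentile(loc,[2,50,98],axis=0).round(1))
E
```

```text
[ 511.4526771  -280.42519311   70.98685214] [[-0.875  0.352  0.333]
 [ 0.328  0.936 -0.125]
 [-0.356 -0.    -0.935]] [-0.2969212   0.59045745  0.69698674]
2608 [ 500.8 -276.6   44.7] [40.66615263 45.22891005 46.44612239] ((506.4566650390625, -278.8294677734375), (11.75987720489502, 64.43716430664062), 70.33018493652344)
tool xyz of bar pts [[-13.1  -5.9  11.6]
 [ 21.9  -0.3  19.4]
 [ 45.6   5.5  32.9]]
```

View pics/w2.png

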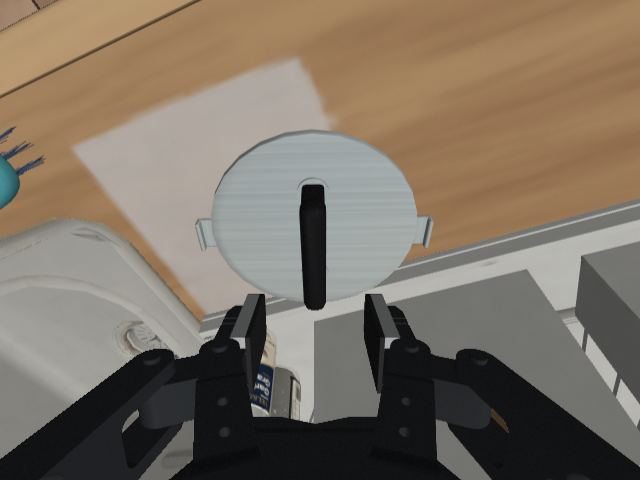

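The bar runs from (313,190) to (313,308), centred between the pads at (255,330) and (375,330). Next I go down and grip it.

servo_tool(
  plan=[
    [0,0,-0.06,0,0,0,0.5],
    [0,0,-0.05,0,0,0,0.5],
    [0,0,-0.033,0,0,0,0.5],
    [0,0,0,0,0,0,0.5],
    [0,0,0,0,0,0,0.3],
  ],
)

```text
clock: 18.02
position: [512.7, -285.7, 36.5]
ee_rot: [0.174, 0.97, -0.021, 0.17]
contact_force: [-0.2, 0.4, -1.2]
gripper_width: 26.2
grasp_force: 0.0
```

servo_tool(
  plan=[
    [0,0,0,0,0,0,0.2],
    [0,0,0,0,0,0,0.05],
    [0,0,0,0,0,0,0.05],
    [0,0,0,0,0,0,0.05],
    [0,0,0,0,0,0,0.05],
    [0,0,0,0,0,0,0.05],
  ],
)

```text
clock: 18.77
position: [512.8, -285.4, 36.5]
ee_rot: [0.174, 0.97, -0.021, 0.17]
contact_force: [-1.0, 3.7, 5.2]
gripper_width: 10.2
grasp_force: 60.3
```

```bash
python3 - <<'E'
from h import *
s=arm.read_state();M=R.from_quat(s['ee_rot']).as_matrix();print(s['joints'].round(3),s['joint_efforts'].round(1),M.round(3),s['wrist_torque'],s['contact_force'])
d=get('wrist');q=cloud(d).reshape(-1,3);im=d['image'].reshape(-1,3)
d2=get('side');save(d2,'side3')
p=cloud(d2).reshape(-1,3);i2=d2['image'].reshape(-1,3).astype(int)
t=p[(p[:,0]>400)&(p[:,0]<600)&(p[:,1]>-300)&(p[:,1]<-150)&(p[:,2]>60)&(p[:,2]<480)&(i2[:,0]-i2[:,2]>35)]
for z in range(90,360,30):
    k=t[(t[:,2]>z)&(t[:,2]<z+30)]
    if len(k): print(z,len(k),np.percentile(k,[5,95],axis=0).round().tolist())
E
```

```text
[-0.222  0.432 -0.638  0.171 -0.16  -1.867] [ -1.4 -30.8  10.3   2.    0.5  -0. ] [[-0.882  0.344  0.322]
 [ 0.33   0.939 -0.1  ]
 [-0.337  0.018 -0.941]] [0.9401426  0.44823086 0.29296101] [-1.0009435   3.69970516  5.24452201]
90 25 [[558.0, -224.0, 95.0], [570.0, -215.0, 119.0]]
120 28 [[550.0, -221.0, 122.0], [564.0, -212.0, 149.0]]
150 27 [[541.0, -220.0, 153.0], [552.0, -212.0, 177.0]]
180 24 [[529.0, -215.0, 181.0], [541.0, -209.0, 208.0]]
210 29 [[521.0, -214.0, 212.0], [532.0, -208.0, 238.0]]
240 26 [[511.0, -214.0, 242.0], [523.0, -207.0, 268.0]]
270 111 [[488.0, -211.0, 272.0], [523.0, -201.0, 299.0]]
300 144 [[484.0, -210.0, 301.0], [520.0, -199.0, 328.0]]
330 27 [[490.0, -210.0, 330.0], [511.0, -199.0, 337.0]]
```

View pics/side3.png

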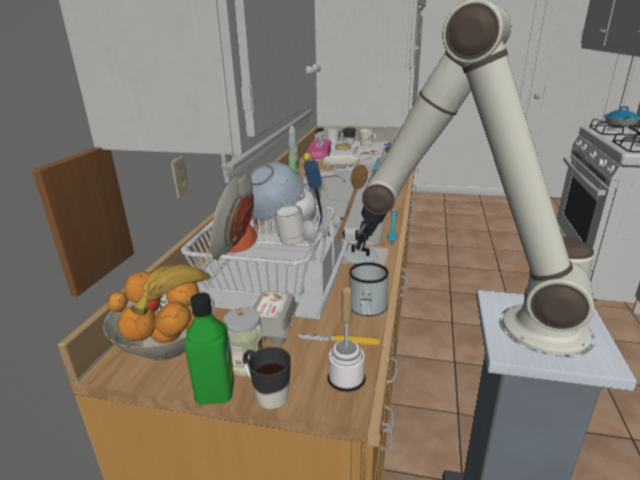

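The side view shows the arm beside the spoon, which has not moved, and the lid's bar gripped at (360,248). Joint 5 has reached its -0.16 limit, so the grip is shallow: TCP at 36 mm. I will carry the lid this way and regrip once it sits on the canister.

servo_tool(
  plan=[
    [-0.01,0,0.02,0,0,0,0.05],
    [-0.03,0,0.03,0,0,0,0.05],
    [-0.05,0,0.06,0,0,0,0.05],
    [-0.07,0,0.1,0,0,0,0.05],
    [-0.07,0,0.12,0,0,0,0.05],
    [-0.07,0,0.12,0,0,0,0.05],
    [-0.06,0,0.06,0,0,0,0.05],
    [0,0,0,0,0,0,0.05],
  ],
)

```text
clock: 19.88
position: [402.5, -285.5, 189.7]
ee_rot: [0.175, 0.97, -0.021, 0.17]
contact_force: [-0.2, 0.6, -2.4]
gripper_width: 10.3
grasp_force: 59.3
```

```bash
cat >> h.py <<'E'
def lid(n):
    s=arm.read_state();M=R.from_quat(s['ee_rot']).as_matrix();p=s['position']
    d=get(n);q=cloud(d).reshape(-1,3);im=d['image'].reshape(-1,3).astype(int)
    a=(q-p)
    m=(np.hypot(a[:,0],a[:,1])<75)&(a[:,2]>-45)&(a[:,2]<12)&(im.min(1)>100)&(abs(im[:,0]-im[:,2])<40)
    t=q[m];
    for _ in range(8):
        c=t.mean(0);nrm=np.linalg.svd((t-c)[::max(1,len(t)//2000)])[2][2];e=(t-c)@nrm;t=t[abs(e)<max(1.5,2*np.median(abs(e)))]
    nrm*=np.sign(nrm[2]);print(n,'TCP',p.round(1),'disc',len(t),c.round(1),'normal',nrm.round(3),hullcirc(t[:,:2]))
    b=q[(np.hypot(a[:,0],a[:,1])<40)&(im.max(1)<70)&(((q-c)@nrm)>18)&(((q-c)@nrm)<29)]
    if len(b)>20: print(' bar',len(b),cv2.minAreaRect(b[:,:2].astype(np.float32)))
    return d
E
python3 - <<'E'
from h import *
lid('wrist');d=lid('side');s=arm.read_state();print(s['joints'].round(2),s['gripper_width'],R.from_quat(s['ee_rot']).as_matrix().round(3))
E
```

```text
wrist TCP [ 402.5 -285.5  189.7] disc 26334 [ 381.7 -277.8  171.9] normal [-0.006 -0.003  1.   ] (array([ 396.8, -282.9]), 63.5)
 bar 3727 ((395.52545166015625, -281.4621276855469), (62.68159484863281, 34.81730651855469), 0.9073892831802368)
side TCP [ 402.8 -285.4  188.6] disc 239 [ 397.4 -270.8  172.5] normal [-0.006  0.009  1.   ] (array([ 396.3, -277. ]), 57.6)
 bar 35 ((396.7392883300781, -273.9033203125), (22.04732322692871, 59.260765075683594), 78.86316680908203)
[-0.28  0.06 -0.6   0.01 -0.57 -1.65] 9.91390133397386 [[-0.882  0.346  0.319]
 [ 0.332  0.938 -0.1  ]
 [-0.334  0.018 -0.942]]
```

servo_tool(
  plan=[
    [0,0.07,0,0,0,0.031,0.05],
    [0,0.15,0,0,0,0.0625,0.05],
    [0,0.15,0,0,0,0.0625,0.05],
    [0,0.15,0,0,0,0.0315,0.05],
    [0.05,0.15,0,0,0,0,0.05],
    [0.06,0.15,0,0,0,0,0.05],
    [0.06,0.07,0,0,0,0,0.05],
    [0,0,0,0,0,0,0.05],
    [0,0,0,0,0,0,0.05],
  ],
)

```text
clock: 21.1
position: [454.0, -18.9, 186.8]
ee_rot: [-0.009, 0.986, 0.01, 0.168]
contact_force: [-0.8, -0.3, -3.0]
gripper_width: 10.3
grasp_force: 59.4
```

```bash
python3 - <<'E'
from h import *
d=lid('wrist');save(d,'w4');d=lid('side');s=arm.read_state();M=R.from_quat(s['ee_rot']).as_matrix();print(s['joints'].round(2),M.round(3),np.degrees(np.arctan2(M[1,1],M[0,1])))
q=cloud(d).reshape(-1,3);c=q[(np.hypot(q[:,0]-447.5,q[:,1]+18)<56)&(q[:,2]>80)&(q[:,2]<114)];print('can',len(c),circ(c[:,:2]))
E
```

```text
wrist TCP [454.  -18.9 186.8] disc 26444 [431.8 -19.5 169.2] normal [ 0.002 -0.005  1.   ] (array([448.4, -18.9]), 63.7)
 bar 3708 ((445.86956787109375, -20.050582885742188), (34.29441833496094, 61.54676055908203), 69.37226104736328)
side TCP [454.  -19.2 187.1] disc 385 [444.2  -4.3 170.8] normal [0.002 0.015 1.   ] (array([444.5, -12.6]), 56.5)
 bar 48 ((446.10888671875, -10.78291130065918), (58.32311248779297, 17.003154754638672), 5.215836048126221)
[ 0.38 -0.03 -0.76  0.21 -0.53 -2.1 ] [[-0.943 -0.021  0.332]
 [-0.014  1.     0.023]
 [-0.333  0.017 -0.943]] 91.20948281423476
can 759 (array([447.60559085, -17.17512374]), np.float64(48.96891085958657))
```

View pics/w4.png

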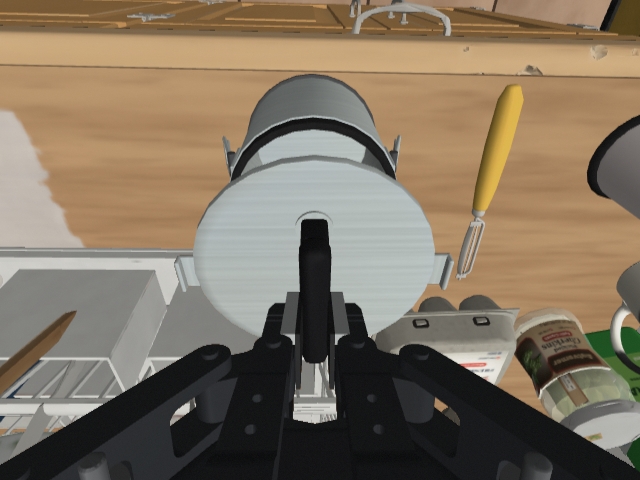

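The wrist view shows the lid over the canister: catches at (183,272) and (443,272), latches at (228,158) and (398,150), both centred on column 313.

servo_tool(
  plan=[
    [-0.003,0.003,-0.04,0,0,0,0.05],
    [0,0,-0.05,0,0,0,0.05],
    [0,0,-0.04,0,0,0,0.05],
    [0,0,-0.02,0,0,0,0.05],
    [0,0,-0.01,0,0,0,0.05],
    [0,0,0,0,0,0,0.05],
    [0,0,0,0,0,0,0.05],
  ],
)

```text
clock: 22.08
position: [454.3, -17.6, 140.6]
ee_rot: [-0.009, 0.985, 0.011, 0.17]
contact_force: [-0.6, 0.3, -3.4]
gripper_width: 10.1
grasp_force: 59.4
```

servo_tool(
  plan=[
    [0,0,-0.01,0,0,0,0.05],
    [0,0,0,0,0,0,0.05],
  ],
)

```text
clock: 22.32
position: [453.8, -17.8, 136.9]
ee_rot: [-0.01, 0.985, 0.01, 0.169]
contact_force: [0.2, -0.8, -2.7]
gripper_width: 10.2
grasp_force: 59.4
```

servo_tool(
  plan=[
    [0,0,-0.008,0,0,0,0.05],
    [0,0,0,0,0,0,0.05],
  ],
)

```text
clock: 22.58
position: [453.7, -17.8, 134.5]
ee_rot: [-0.01, 0.985, 0.01, 0.169]
contact_force: [0.5, -0.4, -3.6]
gripper_width: 10.1
grasp_force: 59.4
```

servo_tool(
  plan=[
    [0,0,-0.005,0,0,0,0.05],
    [0,0,0,0,0,0,0.05],
  ],
)

```text
clock: 22.82
position: [453.9, -17.7, 133.1]
ee_rot: [-0.01, 0.985, 0.01, 0.169]
contact_force: [-1.0, 1.0, -2.9]
gripper_width: 10.2
grasp_force: 59.4
```

servo_tool(
  plan=[
    [0,0,-0.005,0,0,0,0.05],
    [0,0,0,0,0,0,0.05],
  ],
)

```text
clock: 23.08
position: [454.2, -17.6, 131.9]
ee_rot: [-0.01, 0.985, 0.011, 0.17]
contact_force: [-0.3, 1.5, -0.8]
gripper_width: 9.9
grasp_force: 59.7
```

servo_tool(
  plan=[
    [0,0,-0.003,0,0,0,0.05],
    [0,0,0,0,0,0,0.05],
    [0,0,0,0,0,0,0.05],
  ],
)

```text
clock: 23.45
position: [454.2, -17.6, 131.2]
ee_rot: [-0.01, 0.985, 0.011, 0.17]
contact_force: [-1.7, 1.0, 1.3]
gripper_width: 9.8
grasp_force: 60.0
```

servo_tool(
  plan=[
    [0,0,0,0,0,0,0.2],
    [0,0,0,0,0,0,0.4],
    [0,0,0,0,0,0,0.4],
    [0,0,0,0,0,0,0.4],
    [0,0,0.06,0,0,0,0.4],
    [0,0,0.1,0,0,0,0.4],
    [-0.01,0,0,-0.002,0.085,0,0.4],
    [-0.01,0,0,-0.002,0.085,0,0.4],
    [0,0,0,0,0,0,0.4],
    [0,0,0,0,0,0,0.4],
  ],
)

```text
clock: 24.7
position: [447.2, -18.0, 178.1]
ee_rot: [-0.008, 1.0, 0.008, -0.0]
contact_force: [0.1, -0.2, -0.3]
gripper_width: 34.3
grasp_force: 0.0
```

```bash
python3 - <<'E'
from h import *
s=arm.read_state();M=R.from_quat(s['ee_rot']).as_matrix();p=s['position'];print(p,M.round(3))
for n in('wrist','side','top'):
    d=get(n);save(d,n+'5');q=cloud(d).reshape(-1,3);im=d['image'].reshape(-1,3).astype(int)
    near=np.hypot(q[:,0]-447.5,q[:,1]+18)<72
    t=q[near&(q[:,2]>110)&(q[:,2]<122)&(im.min(1)>90)]
    if len(t)>20:
        print(n,'disc',len(t),np.median(t,0).round(1),hullcirc(t[:,:2]),'normal',np.linalg.svd((t-t.mean(0))[::max(1,len(t)//2000)])[2][2].round(3))
        for sg in(1,-1):
            k=t[(np.hypot(*(t[:,:2]-[447.5,-18]).T)>58.5)&((t[:,1]+18)*sg>0)]
            if len(k): print('   catch',len(k),k.mean(0).round(1))
    b=q[near&(im.max(1)<70)&(q[:,2]>133)&(q[:,2]<147)]
    if len(b)>20: print('  bar',len(b),np.percentile(b[:,2],95).round(1),cv2.minAreaRect(b[:,:2].astype(np.float32)))
    l=q[(np.hypot(q[:,0]-447.5,q[:,1]+18)<74)&(np.hypot(q[:,0]-447.5,q[:,1]+18)>57)&(q[:,2]>25)&(q[:,2]<80)]
    for sg in(1,-1):
        k=l[(l[:,1]+18)*sg>20]
        if len(k)>5: print('   latch',len(k),k.mean(0).round(1))
E
```

```text
[447.21793719 -17.95682439 178.06021118] [[-1.    -0.016 -0.   ]
 [-0.016  1.     0.016]
 [ 0.     0.016 -1.   ]]
wrist disc 21184 [439.6 -18.7 113.9] (array([448.5, -17.2]), 63.6) normal [-0.001  0.     1.   ]
   catch 248 [445.9  43.  113.5]
   catch 242 [448.4 -78.3 114. ]
  bar 2380 141.7 ((446.7903137207031, -17.536691665649414), (64.15259552001953, 11.569852828979492), 1.2866772413253784)
   latch 11 [437.6 -83.7  31.5]
side disc 615 [445.8  -1.7 115.3] (array([448.2, -19.3]), 66.1) normal [ 0.005 -0.009 -1.   ]
   catch 18 [444.8  43.  114.9]
   catch 13 [447.8 -81.4 114.6]
  bar 81 141.7 ((447.42449951171875, -13.774934768676758), (59.491355895996094, 9.850616455078125), 3.9249913692474365)
   latch 116 [445.9  43.4  41.5]
top disc 551 [421.  -26.4 114.8] (array([442.7, -22.5]), 58.2) normal [ 0.003  0.001 -1.   ]
   catch 9 [446.1 -78.4 116.6]
   latch 12 [438.5  44.6  43.1]
   latch 19 [445.2 -80.6  42.6]
```

View pics/wrist5.png

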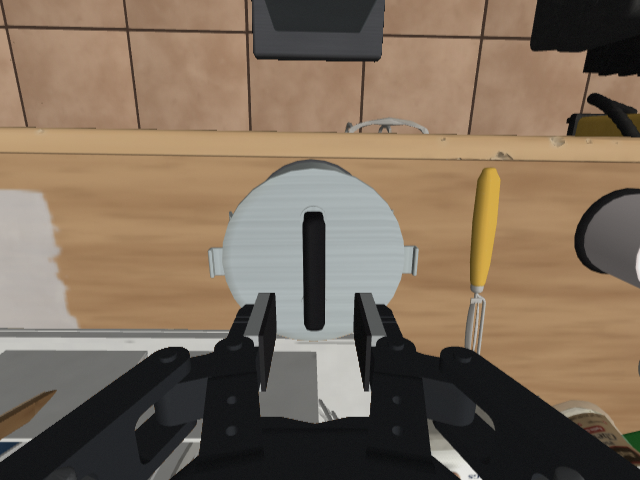

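The wrist view shows the lid seated level: bar from (314,212) to (314,328), catches at (215,262) and (412,260). It sits square between the pads, so I regrip it vertically and deeper.

servo_tool(
  plan=[
    [0,0.001,-0.04,-0.008,0,0,0.4],
    [0,0,-0.07,0,0,0,0.4],
    [0,0,-0.05,0,0,0,0.4],
    [0,0,-0.02,0,0,0,0.4],
    [0,0,0,0,0,0,0.4],
  ],
)

```text
clock: 25.48
position: [447.6, -17.4, 124.4]
ee_rot: [-0.008, 1.0, -0.0, -0.0]
contact_force: [0.1, -0.4, 0.7]
gripper_width: 34.2
grasp_force: 0.0
```

servo_tool(
  plan=[
    [0,0,0,0,0,0,0.2],
    [0,0,0,0,0,0,0.1],
    [0,0,0,0,0,0,0.05],
    [0,0,0,0,0,0,0.05],
    [0,0,0,0,0,0,0.05],
    [0,0,0,0,0,0,0.05],
  ],
)

```text
clock: 26.22
position: [448.3, -17.3, 125.1]
ee_rot: [-0.008, 1.0, 0.0, 0.001]
contact_force: [-0.0, 0.5, 2.3]
gripper_width: 10.5
grasp_force: 59.9
```

servo_tool(
  plan=[
    [0,0,-0.003,0,0,0,0.05],
    [0,0,-0.003,0,0,0,0.05],
    [0,0,0,0,0,0,0.05],
    [0,0,0,0,0,0,0.05],
  ],
)

```text
clock: 26.72
position: [448.4, -17.3, 123.7]
ee_rot: [-0.008, 1.0, 0.0, 0.001]
contact_force: [-1.9, 1.1, 7.4]
gripper_width: 10.4
grasp_force: 60.7
```

servo_tool(
  plan=[
    [0,0,-0.003,0,0,0,0.05],
    [0,0,-0.003,0,0,0,0.05],
    [0,0,0,0,0,0,0.05],
    [0,0,0,0,0,0,0.05],
    [0,0,0,0,0,0,0.05],
  ],
)

```text
clock: 27.35
position: [448.4, -17.3, 122.5]
ee_rot: [-0.009, 1.0, -0.0, 0.001]
contact_force: [-2.3, 0.8, 10.9]
gripper_width: 10.8
grasp_force: 61.3
```

servo_tool(
  plan=[
    [0,0,-0.003,0,0,0,0.05],
    [0,0,0,0,0,0,0.05],
    [0,0,0,0,0,0,0.05],
    [0,0,0,0,0,0,0.05],
    [0,0,0,0,0,0,0.05],
    [0,0,0,0,0,0,0.05],
  ],
)

```text
clock: 28.1
position: [448.4, -17.3, 121.9]
ee_rot: [-0.009, 1.0, -0.0, 0.001]
contact_force: [-2.4, 1.9, 13.0]
gripper_width: 10.0
grasp_force: 61.5
```

```bash
python3 - <<'E'
from h import *
for _ in range(3):
    s=arm.read_state();print(s['position'].round(1),s['contact_force'].round(1),s['wrist_torque'].round(2))
    d=get('wrist')
q=cloud(d).reshape(-1,3);im=d['image'].reshape(-1,3)
t=q[(np.hypot(q[:,0]-447.5,q[:,1]+18)<72)&(q[:,2]>106)&(q[:,2]<122)&(im.min(1)>90)]
print(np.median(t,0),hullcirc(t[:,:2]),np.linalg.svd((t-t.mean(0))[::20])[2][2].round(4))
for sg in(1,-1):
    k=t[(np.hypot(*(t[:,:2]-[447.5,-18]).T)>58.5)&((t[:,1]+18)*sg>0)];print(k.mean(0).round(1))
q=cloud(get('side')).reshape(-1,3);l=q[(np.hypot(q[:,0]-447.5,q[:,1]+18)<54)&(q[:,2]>20)&(q[:,2]<95)];print('can',circ(l[:,:2]))
k=q[(np.hypot(q[:,0]-457,q[:,1]-270)<15)&(q[:,2]>150)];print('brush',circ(k[:,:2]),k[:,2].max())
E
```

```text
[448.4 -17.3 121.9] [-2.4  1.9 13. ] [ 0.53  1.04 -0.05]
[448.4 -17.3 121.9] [-2.4  0.7 13.4] [0.53 1.08 0.  ]
[448.4 -17.3 121.9] [-2.7  0.7 13.1] [0.48 1.03 0.01]
[430.80875939 -18.05759143 110.2635637 ] (array([446.1, -16.9]), 63.5) [-0.0027  0.      1.    ]
[446.1  43.2 109.7]
[448.3 -78.  110.4]
can (array([447.75375282, -18.10041923]), np.float64(50.25455490061886))
brush (array([457.68200999, 272.23134743]), np.float64(8.247511708721722)) 228.3237184047502
```

The push is steady at 13 N and the lid is level, with its catches over the latches.

```bash
python3 -c "
from bench import arm
print(arm.job_done())"
```

```text
the job is handed in; nothing more can be done
None
```

The job is handed in: the canister was brushed to the bottom twice, the brush is back in its cup, and the lid sits level with its catches over the latches, held down at about 13 N after 28 s on the clock.

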